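Prop the overhanging profile with the screw jack

ROBOT

A 7-joint arm with a two-finger parallel gripper is mounted at the origin on a cart in front of the work surface, level with it; the furniture and walls round the work are solid. World frame = base frame: x ahead of the robot, y to its left, z up, the work surface at z = 0. Lengths are in m, angles in rad, forces in N, time in s.
With the tool pointing down it reaches from about 0.425 to 0.925 m from the base axis. Payload 6.8 kg.
Tool frame: the origin (TCP) lies on the centre line of the jaws, within the pads' length; the fingertips stand 11 mm ahead of it and the grasp point (between the pads) lies 8 mm behind it (tip_extent is the distance from the TCP to the fingertips, in m); x points along the fingers, y is the direction in which the jaws open and shut, and the axes are right-handed (so a half turn about x gives the same grasp; the last joint's range is limited). The gripper opens to 88 mm and grips with 3 to 60 N. Pads are 20 mm wide; open, the fingers measure 115 mm over their backs; the gripper's body (75 mm by 178 mm) begins 61 mm behind the grasp point.
Start: joints at [-1.333, 0.477, 0.022, 1.555, -0.011, 1.109, -0.083], TCP at [0.229, 0.635, 0.234] pointing down, gripper open.
Joint ranges: [-2.96, 2.96], [-0.34, 2.1], [-1.41, 1.46], [0.24, 2.44], [-1.37, 4.51], [0.17, 1.92], [-2.96, 2.96]. Speed limits (rad/s): [2.39, 2.39, 3.14, 3.14, 3.14, 3.14, 3.14].

INTERFACE

Orientations are given as a rotation vector (axis times angle).
In Python, from plant import * gives the robot as it stands. The module is installed in compiled form; this text tells all that it offers. Calls block until the motion is done:
- move_ptp(position, orientation): joint-space move of the TCP to a pose.
- move_l(position, feed=0.15, rot=None, until_force=None): straight line of the TCP; rot=None keeps the orientation; feed is the mean speed in m/s. With until_force (N) it stops when the force on the tool has changed by that much, and returns True; else False.
- movej(angles): joint-space move.
- release() and close(newtons=None): open the fingers fully, or close them until they stop; newtons is the grip in N (None keeps the last).
- dwell(seconds).
- ik(position, orientation): joint angles nearest the present ones, or None.
- camera(name): name is "scene" or "top" or "wrist"; returns the picture (420x560x3 uint8, red, green, blue); there is no depth.
- calibration(name): a dict with "mtx" (3x3 intrinsics, pixels), "R" (3x3) and "t" (3): a world point X has camera coordinates R X + t. Camera axes: x right, y down, z forward; pixel columns grow to the right and rows downward; lengths in m; the calibration is good to about 2 mm. The wrist camera is an equidistant fisheye: a pixel r from the principal point sees the ray r / f radians off the axis. A picture is of the moment at which its call begins: read the wrist's pose just before it. calibration takes no time and is no camera call; for the wrist camera it gives the pose at the moment of the call.
A pose or a line that the arm cannot do raises Unreachable and nothing moves.
- hand_in(): hands the job in, once; it reports no verdict.
Readings, each from a call of its own:
- read_clock(): time.
- read_joints(): joint angles.
- read_joint_vel(): joint speeds.
- read_joint_torque(): joint torques, N m.
- read_tool_pos(): TCP position.
- read_orientation(): TCP orientation.
- read_force(): force on the tool from outside, world axes, zero at the start.
- read_moment(): the same for the moment, N m.
- read_grip_width(): opening from 0.0 (shut) to 1.0 (fully open).
Only numpy, scipy, OpenCV 4.12 (cv2) and the standard library are available. Lean on these libraries where they do the work, as an engineer would, in place of code of your own. Each camera call takes 0.05 s, during which the arm holds its last target. There are 200 camera calls.

TASK

Pick up the small screw jack by the lug in its middle and set it down on the fixture's base plate, with its platform centred under the round pad below the free end of the clamped profile, and let go. Then take the jack's knob and turn it to raise the platform until it just touches and supports the pad, without visibly lifting the profile. Leave the other things on the bench alone.

Things in the scene. Friction and masses are not known exactly. Their poses are not given: they have to be found in the camera images.
- fixture: Fixed; place and yaw vary. Dark steel base plate 284 (x) x 120 (y) x 10 mm, origin at the centre of its underside on the bench, z up: plate top at z = 10 mm. At its +x end (x = 91 to 137 mm, 57 mm wide, 135 mm high) stands a grey clamp post that holds the profile; the plate is bare from x = -142 to +91 mm.
- rail: Aluminium profile, 30 mm wide, 20 mm high, sticking out level from the post towards the fixture's -x; underside 105 mm above the bench; free end (black cap) at fixture x = +4 mm. Origin at fixture (114, 0, 115) mm, axes as the fixture's. Springy: the free end rests on a stop, starts to rise at about 3.5 N under the pad, then about 1 mm per N.
- rail_pad (a point): Centre of the underside of the black rubber pad (20 mm diameter, 6 mm thick) under the profile's free end, 12 mm from the aluminium's end. At rest at fixture (19, 0, 99) mm, that is 89 mm above the plate's top.
- jack: Loose screw jack, 0.7 kg. Base 185 (x) x 70 (y) x 12 mm, origin at the centre of its underside. Column with platform at x = +60 mm, knob at x = -66 mm. At x = y = 0, near the centre of mass, an upright steel lug 14 (x) x 28 (y) mm, top at z = 72 mm, free from z = 22 mm up: grip across its 28 mm. Set down, it points as the fixture does, origin at fixture (-41, 0, 10) mm.
- jack_top (a point): Centre of the top of the jack's square aluminium platform (56 x 56 x 6 mm), at jack (60, 0, 75 mm + 4 mm per rad of jack_knob). At the start it is 9 to 14 mm too low to touch the pad when the jack stands on the plate.
- knob_grip (a point): Centre of the jack's round black fluted knob: 36 mm diameter, 24 mm high, axis vertical, at jack (-66, 0, 62) mm; it stands on a 28 mm round column, so fingers can reach 12 mm or more below it. It does not rise as it turns.
- jack_knob (a joint): Angle of the knob in rad, 0 to 6.2, at the start anywhere from 0 to 1.2; grows as the knob is turned clockwise seen from above, and raises the platform 4 mm per rad (25 mm per turn). Friction about 0.05 N m; it stays where it is left.
- side_cutters: Bystander: side cutters 47 x 148 x 14 mm lying on the bench, on the left. Leave alone.
- fuse_carton: Bystander: small closed cardboard carton 48 x 72 x 22 mm lying on the bench, on the left. Leave alone.
- masking_tape: Bystander: roll of masking tape, 58 mm diameter, 25 mm high, lying flat on the right, behind the jack. Leave alone.

How it is judged:
On the way:
1. the jack stands on the base plate with its platform under the pad and still clear below it, and is let go (horizontal distance between jack_top and rail_pad below 0.018 m and z of jack in the frame of fixture between 0.008 and 0.012 m and z of jack_top in the frame of rail_pad below -0.003 m and angle between jack's own z axis and vertical below 0.04 rad and contact force between the fingers and jack below 0.3 N), for 0.2 s.
At the end, for the whole second after the job is handed in: The jack stands flat and still on the base plate, its platform's centre within 18 mm (horizontally) of the pad's, pressing up on the pad with more than 0.3 N while the pad is less than 4 mm above its rest height (horizontal distance between jack_top and rail_pad below 0.018 m and z of jack in the frame of fixture between 0.008 and 0.012 m and angle between jack's own z axis and vertical below 0.04 rad and contact force between jack and rail above 0.3 N and z of rail_pad in the frame of fixture below 0.103 m and linear speed of jack below 0.01 m/s); the robot touches nothing.
It fails at once if the profile is pushed up by more than 7 mm at the pad (z of rail_pad in the frame of fixture above 0.106 m).
It fails at once if a bystander is moved by more than 30 mm (distance of any of side_cutters, fuse_carton, masking_tape from where it was at the start of the episode above 0.03 m).
It also fails if it takes over 72 s, if anything falls off the work surface, if the arm or the gripper's body presses on something with over 40 N, if the wrist force passes 120 N, or if a joint passes its speed limit or range.

## Working session

There is one attempt and no reset: what is moved stays moved. The work goes in short steps, each a Python script; the robot and the scene stay as the last script left them, time stands still between calls to the robot, and variables do not carry over. Pictures are saved under pics/ and viewed, about 8 in all and at most 12, crops included, and the job is handed in when it is done.

```bash
mkdir -p pics; python3 - <<'E'
from plant import *
import cv2
for n in("scene","top"):
    cv2.imwrite(f"pics/{n}0.png",cv2.cvtColor(camera(n),cv2.COLOR_RGB2BGR))
    c=calibration(n);print(n,c["mtx"],c["R"],c["t"])
print(read_clock(),read_tool_pos(),read_orientation())
E
```

```text
scene [[503.99233466   0.         281.55276137]
 [  0.         503.99233466 206.95472817]
 [  0.           0.           1.        ]] [[ 0.82693185 -0.56193335 -0.02036245]
 [-0.36260221 -0.50522211 -0.78311574]
 [ 0.42977129  0.65496681 -0.62154253]] [-0.4157365   0.34396015  0.85678879]
top [[474.58895732   0.         274.36806251]
 [  0.         474.58895732 206.13987715]
 [  0.           0.           1.        ]] [[ 0.00947104 -0.99963672 -0.02523341]
 [-0.99576518 -0.0071207  -0.09165693]
 [ 0.09144395  0.02599464 -0.99547088]] [0.11923013 0.56815964 1.22770161]
0.1 [0.22864322 0.63454149 0.23278757] [ 0.27006267  1.55386753 -0.27264962]
```

View pics/scene0.png

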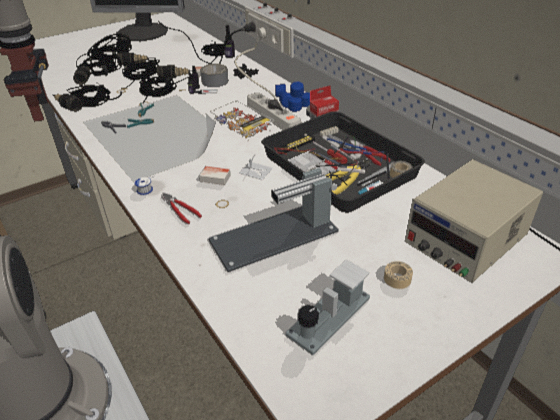

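View pics/top0.png

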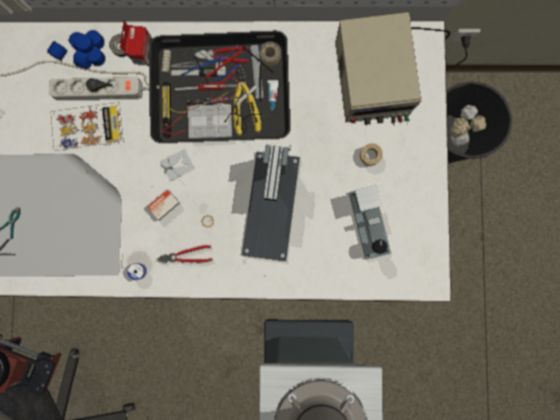

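The top view shows the fixture plate (cols 243–300, rows 150–260), its +x end pointing up. The jack is at cols 350–390, rows 185–258, with the knob at about (379,246). The tape is at (370,155). I'll enlarge this area to read corners.

```bash
python3 - <<'E'
import cv2
i=cv2.imread("pics/top0.png")[135:275,230:410]
cv2.imwrite("pics/topc.png",cv2.resize(i,None,fx=4.4,fy=4.28,interpolation=cv2.INTER_CUBIC))
j=cv2.imread("pics/scene0.png")[160:360,200:420]
cv2.imwrite("pics/scenec.png",cv2.resize(j,None,fx=3,fy=3,interpolation=cv2.INTER_CUBIC))
E
```

```text
(no output)
```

View pics/topc.png

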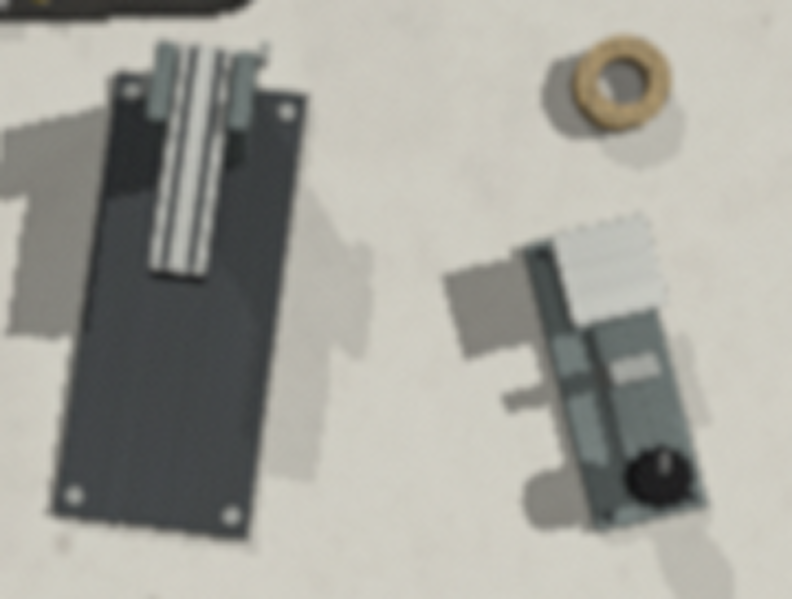

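View pics/scenec.png

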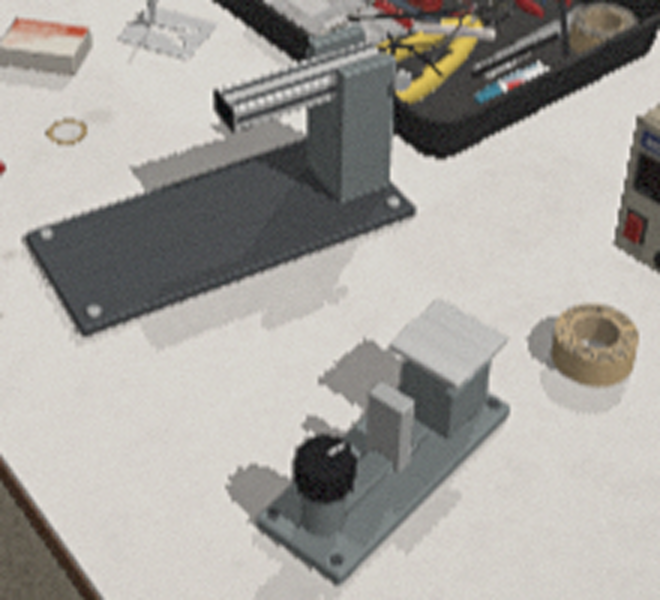

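The top crop shows the plate corners at (112,73), (308,95), (247,540), (50,515), the lug top at (636,368) and the platform at (552,238)–(665,300). The scene crop shows the lug top at (391,393), the platform corners at (440,300), (508,345), (460,388), (390,345), and the jack base corners. I'll cast rays from both views.

```bash
cat > h.py <<'E'
from plant import *
import numpy as np, cv2
from scipy.spatial.transform import Rotation as Ro
def cast(n,uv,z):
    c=calibration(n); d=c["R"].T@np.linalg.inv(c["mtx"])@[uv[0],uv[1],1]; o=-c["R"].T@c["t"]
    return (o+d*(z-o[2])/d[2])
T=lambda p:cast0("top",(230+(p[0]+.5)/4.4-.5,135+(p[1]+.5)/4.28-.5),p[2])
S=lambda p:cast0("scene",(200+(p[0]+.5)/3-.5,160+(p[1]+.5)/3-.5),p[2])
cast0=cast
def down(yaw): # tool x down, tool y (jaw axis) at yaw from world x
    y=np.array([np.cos(yaw),np.sin(yaw),0]);x=np.array([0,0,-1.]);return Ro.from_matrix(np.c_[x,y,np.cross(x,y)]).as_rotvec()
E
python3 - <<'E'
from h import *
def show(n,F,L):
    P=np.array([F(p)[:2] for p in L]);print(n,P.round(4).tolist(),'mean',P.mean(0).round(4));return P
def yaw(a,b):
    d=b-a;return round(float(np.degrees(np.arctan2(d[1],d[0]))),2),round(float(np.hypot(*d)),4)
p=show('plate T',T,[(112,73,.01),(308,95,.01),(247,540,.01),(50,515,.01)]);print(yaw(p[3],p[0]),yaw(p[2],p[1]),yaw(p[1],p[0]))
p=show('plate S',S,[(25,235,.01),(83,327,.01),(415,208,.01)]);print(yaw(p[1],p[2]),yaw(p[1],p[0]),'centre',(p[0]+p[2])/2)
show('rail end topcorners T',T,[(149,270,.125),(207,275,.125)])
p=show('base T',T,[(518,247,.012),(598,531,.012),(707,505,.012)]);print(yaw(p[1],p[0]),yaw(p[2],p[1]),'c',(p[0]+p[2])/2)
p=show('base S',S,[(258,520,.012),(338,572,.012),(510,406,.012)]);print(yaw(p[1],p[2]),yaw(p[1],p[0]),'c',(p[0]+p[2])/2)
show('lug T',T,[(636,368,.072)]);show('lug S',S,[(391,396,.072)])
show('knob S',S,[(326,463,.074)]);
for h in(.075,.078,.08):
  p=show(f'plat T{h}',T,[(552,238,h),(650,213,h),(665,305,h),(578,325,h)]);q=show('plat S',S,[(440,300,h),(508,345,h),(460,388,h),(390,345,h)])
print(yaw(p[3],p[0]),yaw(p[2],p[1]),yaw(q[3],q[0]),yaw(q[2],q[1]))
E
```

```text
plate T [[0.7168, 0.1782], [0.7032, 0.0574], [0.4234, 0.0928], [0.4377, 0.2121]] mean [0.5703 0.1351]
(-6.92, 0.2812) (-7.22, 0.282) (83.58, 0.1216)
plate S [[0.4372, 0.2083], [0.425, 0.0949], [0.7033, 0.0575]] mean [0.5218 0.1202]
(-7.65, 0.2808) (83.84, 0.1141) centre [0.57023857 0.13288611]
rail end topcorners T [[0.5787, 0.1482], [0.5761, 0.116]] mean [0.5774 0.1321]
base T [[0.6071, -0.0705], [0.4311, -0.1175], [0.4477, -0.1827]] mean [ 0.4953 -0.1236]
(14.95, 0.1821) (104.27, 0.0673) c [ 0.52737835 -0.12662373]
base S [[0.4308, -0.1201], [0.4488, -0.1803], [0.6244, -0.1405]] mean [ 0.5013 -0.147 ]
(12.75, 0.18) (106.63, 0.0628) c [ 0.52760364 -0.13034395]
lug T [[0.5281, -0.1302]] mean [ 0.5281 -0.1302]
lug S [[0.5286, -0.128]] mean [ 0.5286 -0.128 ]
knob S [[0.462, -0.1488]] mean [ 0.462  -0.1488]
plat T0.075 [[0.6049, -0.0821], [0.6202, -0.1385], [0.5654, -0.1466], [0.5532, -0.0967]] mean [ 0.5859 -0.116 ]
plat S [[0.6071, -0.0818], [0.6163, -0.1394], [0.5665, -0.1499], [0.5538, -0.0951]] mean [ 0.5859 -0.1165]
plat T0.078 [[0.6045, -0.0816], [0.6198, -0.138], [0.5651, -0.146], [0.5529, -0.0962]] mean [ 0.5856 -0.1154]
plat S [[0.605, -0.0841], [0.6141, -0.1414], [0.5646, -0.1519], [0.5519, -0.0973]] mean [ 0.5839 -0.1187]
plat T0.08 [[0.6042, -0.0814], [0.6195, -0.1376], [0.5649, -0.1456], [0.5527, -0.0959]] mean [ 0.5853 -0.1151]
plat S [[0.6036, -0.0856], [0.6127, -0.1427], [0.5633, -0.1532], [0.5506, -0.0987]] mean [ 0.5826 -0.1201]
(15.74, 0.0535) (8.32, 0.0552) (13.95, 0.0546) (11.95, 0.0505)
```

```bash
python3 - <<'E'
from h import *
for name,p,y in [('plat',(.5845,-.117,.15),104),('plat',(.5845,-.117,.15),-76),('pick',(.5282,-.129,.052),104),('pick',(.5282,-.129,.052),-76),('place',(.5293,.1396,.062),82.9),('place',(.5293,.1396,.062),-97.1),('pre',(.475,.146,.08),-97.1),('knob',(.4638,.1477,.07),82.9),('knob',(.4638,.1477,.07),0),('knob',(.4638,.1477,.07),-97.1),('knob',(.4638,.1477,.07),-130)]:
    q=ik(p,down(np.radians(y)));print(name,y,None if q is None else np.round(q,2))
m=Ro.from_rotvec(read_orientation()).as_matrix();print(m.round(2))
c=calibration("wrist");print((-c["R"].T@c["t"]-read_tool_pos()).round(3), c["R"][2].round(2))
E
```

```text
plat 104 [-0.28  0.48  0.49  1.85 -0.28  0.88  2.16]
plat -76 [-0.6   0.65  1.    1.87 -0.65  0.99 -0.64]
pick 104 [-0.12  0.53  0.31  2.03 -0.26  0.63  2.18]
pick -76 [-0.44  0.64  0.75  2.04 -0.67  0.71 -0.58]
place 82.9 [-0.52  0.5   0.19  2.01 -0.15  0.64  1.21]
place -97.1 [-0.84  0.58  0.62  2.03 -0.52  0.69 -1.59]
pre -97.1 [-0.96  0.49  0.67  2.14 -0.49  0.67 -1.64]
knob 82.9 [-0.58  0.41  0.18  2.14 -0.13  0.6   1.13]
knob 0 [-0.76  0.44  0.4   2.15 -0.29  0.6  -0.15]
knob -97.1 [-0.96  0.49  0.66  2.16 -0.51  0.64 -1.64]
knob -130 [-1.31  0.88  1.27  2.18 -1.08  0.98 -1.66]
[[-0.    0.34  0.94]
 [-0.    0.94 -0.34]
 [-1.   -0.    0.  ]]
[-0.068  0.025  0.151] [ 0.25 -0.09 -0.96]
```

```bash
python3 - <<'E'
from h import *
o=down(np.radians(104))
close(10)
move_ptp((.585,-.117,.14),o)
move_l((.585,-.117,.105),feed=.12)
print(move_l((.585,-.117,.07),feed=.012,until_force=1.5),read_tool_pos(),read_force(),read_clock())
move_l((.585,-.117,.14),feed=.2)
release()
move_ptp((.5282,-.129,.13),o)
cv2.imwrite("pics/w0.png",cv2.cvtColor(camera("wrist"),cv2.COLOR_RGB2BGR))
print(read_clock(),read_joints())
E
```

```text
True [ 0.58505924 -0.11696321  0.08737687] [-0.40956976 -0.41972361  4.8256234 ] 6.3833
8.575 [-0.25309871  0.4214282   0.477999    1.99035082 -0.26870718  0.78969658
  2.19483229]
```

View pics/w0.png

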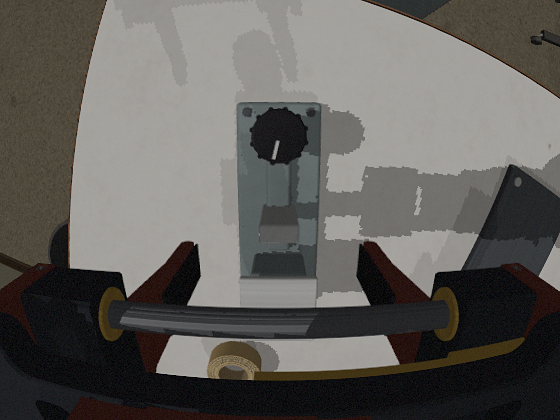

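The wrist view shows the lug (col 279) midway between the fingers (197, 363) and the jack's yaw aligned. The probe puts the platform at 76.4 mm, so the gap on the plate will be about 12.6 mm (3.1 rad). Now the pick and place.

```bash
python3 - <<'E'
from h import *
o=down(np.radians(104)); o2=down(np.radians(82.9))
move_l((.5282,-.129,.052),feed=.12)
close(40)
print('grip',read_grip_width()*88,read_tool_pos())
move_l((.5282,-.129,.12),feed=.12)
print(read_force())
move_l((.47,-.10,.13),feed=.2)
move_ptp((.47,.1470,.13),o2)
print(read_tool_pos(),read_clock())
cv2.imwrite("pics/w1.png",cv2.cvtColor(camera("wrist"),cv2.COLOR_RGB2BGR))
cv2.imwrite("pics/s1.png",cv2.resize(cv2.cvtColor(camera("scene"),cv2.COLOR_RGB2BGR)[130:330,150:400],None,fx=3,fy=3,interpolation=cv2.INTER_CUBIC))
E
```

```text
grip 27.94700269171676 [ 0.52819522 -0.12906958  0.05197338]
[-0.10695757  0.56066718 -7.6692795 ]
[0.47054922 0.14563447 0.12984839] 12.4917
```

View pics/s1.png

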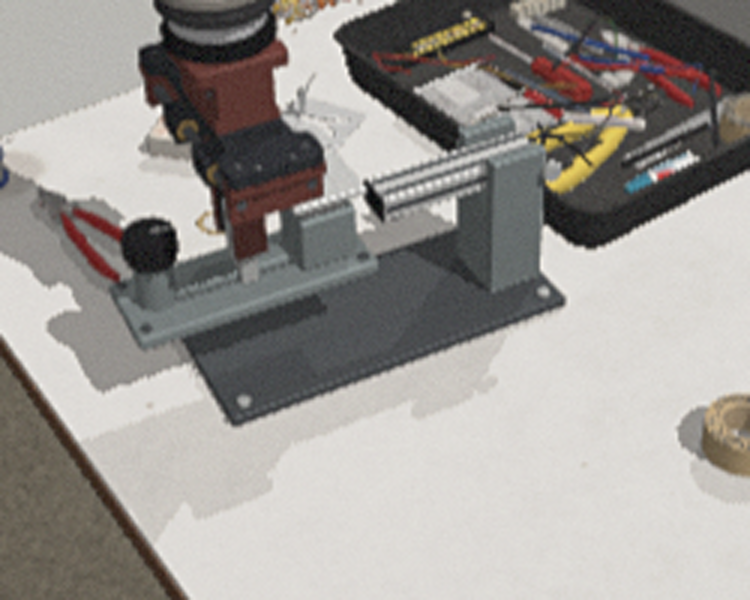

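View pics/w1.png

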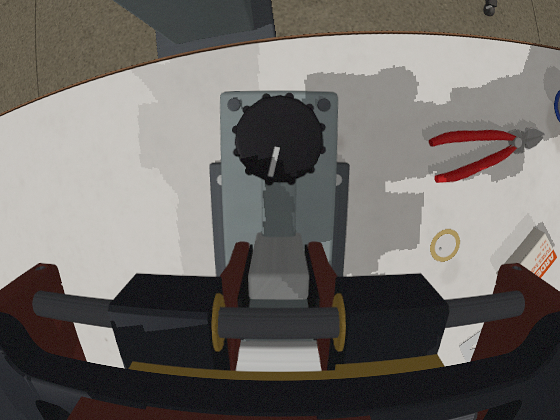

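The jack is held level and centred over the plate: jack edges at cols 220/338, plate edges at 210/348. I'll lower it, slide it under the pad and set it down.

```bash
python3 - <<'E'
from h import *
move_l((.4747,.1464,.13),feed=.1)
move_l((.4747,.1464,.0665),feed=.12)
move_l((.5293,.1396,.0665),feed=.08)
print('hit',move_l((.5293,.1396,.059),feed=.015,until_force=3),read_tool_pos(),read_force())
release(); dwell(.3)
print(read_force(),read_clock())
move_l((.5293,.1396,.15),feed=.12)
o=down(np.radians(82.9))
k=np.array([.5293,.1396])-.066*np.array([.9923,-.1236]); print(k)
move_ptp((*k,.15),o)
cv2.imwrite("pics/w2.png",cv2.cvtColor(camera("wrist"),cv2.COLOR_RGB2BGR))
cv2.imwrite("pics/s2.png",cv2.resize(cv2.cvtColor(camera("scene"),cv2.COLOR_RGB2BGR)[160:300,180:380],None,fx=4,fy=4,interpolation=cv2.INTER_CUBIC))
print(read_clock(),read_joints().round(2))
E
```

```text
hit True [0.52907081 0.13983084 0.06193055] [-0.65914333  0.24415518  4.71382447]
[ 0.72254682 -0.28179987  0.51513725] 16.0833
[0.4638082 0.1477576]
17.45 [-0.88  0.3   0.53  2.1  -0.22  0.78  1.23]
```

View pics/s2.png

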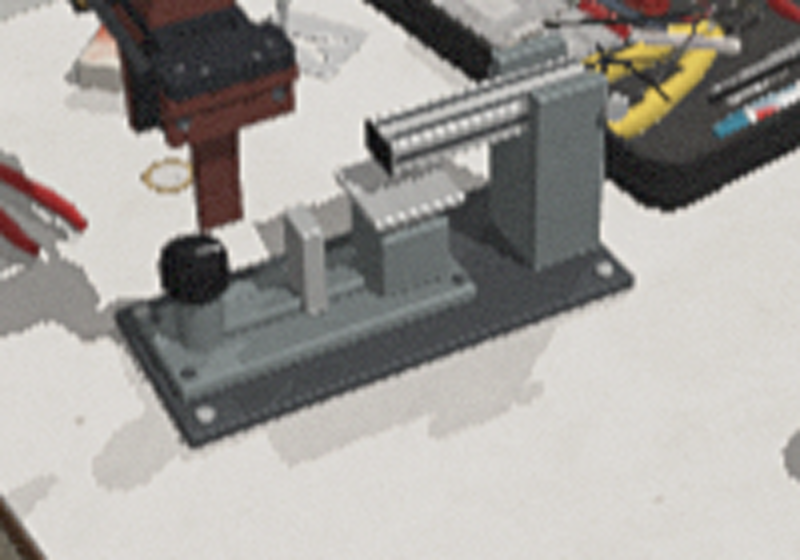

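View pics/w2.png

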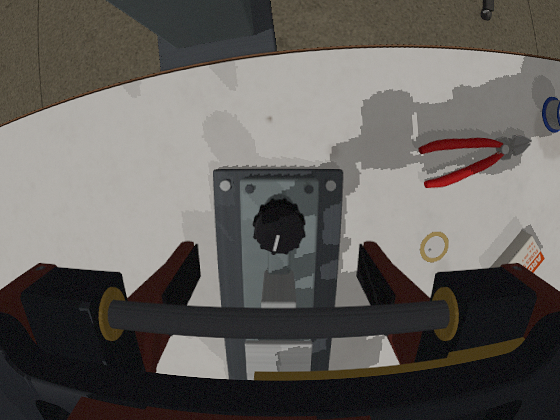

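The jack stands flat on the plate with its platform under the pad and a visible gap, and the knob lies between the open fingers. Gripping the knob and turning it with joint 7.

```bash
python3 - <<'E'
from h import *
k=(.4638,.1478)
move_l((*k,.066),feed=.12)
close(20)
q0=np.array(read_joints());m0=read_moment()[2]
print('w',read_grip_width()*88,q0.round(3),read_force().round(2),round(m0,3),read_tool_pos().round(4))
for d in (.8,1.6,2.4,2.8,3.0,3.1,3.2,3.3,3.4):
    q=q0.copy();q[6]-=d;movej(q)
    print(d,round(read_moment()[2]-m0,4),read_force().round(2),round(read_clock(),2))
print(read_tool_pos().round(4),read_joints()[6]-q0[6],Ro.from_rotvec(read_orientation()).as_matrix()[:,1].round(2))
cv2.imwrite("pics/s3.png",cv2.resize(cv2.cvtColor(camera("scene"),cv2.COLOR_RGB2BGR)[160:300,180:380],None,fx=4,fy=4,interpolation=cv2.INTER_CUBIC))
E
```

```text
w 35.59075202408586 [-0.799  0.451  0.447  2.157 -0.34   0.6    1.339] [ 0.09 -0.46 -0.13] 0.023 [0.4638 0.1478 0.066 ]
0.8 -0.0482 [-1.6  -1.41  1.92] 19.93
1.6 -0.1105 [-3.01 -2.92  5.2 ] 20.72
2.4 -0.0895 [-3.9  -2.07  6.19] 21.5
2.8 -0.102 [-5.51 -0.97  6.01] 21.97
3.0 -0.0101 [-4.89 -0.81  7.16] 22.27
3.1 -0.0562 [-4.   -0.37  5.95] 22.52
3.2 -0.0913 [-4.47 -0.42  6.98] 22.77
3.3 -0.0208 [-4.19 -0.33  6.22] 23.02
3.4 -0.0507 [-4.56 -0.23  6.33] 23.27
[0.4628 0.1481 0.0659] -3.3979989490944043 [-0.37 -0.93  0.  ]
```

View pics/s3.png

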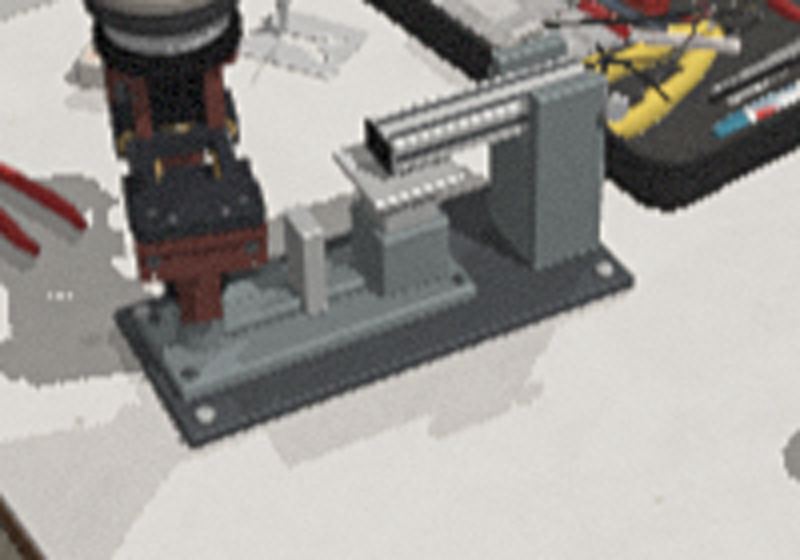

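The platform has risen and the rail end hasn't visibly moved (about (378,130) both before and after). I'll release and probe the rail top and the platform's front edge to get the real gap or lift.

```bash
python3 - <<'E'
from h import *
release()
p=read_tool_pos(); move_l((p[0],p[1],.16),feed=.2)
close(10)
e=np.array([.9923,-.1236]);F=np.array([.570,.1345]); o=down(np.radians(-97.1))
def probe(x,z0,z1):
    a=F+e*x
    move_ptp((*a,.18),o); move_l((*a,z0),feed=.15)
    f=read_force()
    h=move_l((*a,z1),feed=.01,until_force=1.0); t=read_tool_pos();print(x,h,'top',t[2]-.011,(read_force()-f).round(2),read_clock())
    move_l((*a,.18),feed=.2)
cv2.imwrite("pics/w4.png",cv2.cvtColor(camera("wrist"),cv2.COLOR_RGB2BGR))
probe(.016,.142,.128)
probe(-.012,.116,.098)
cv2.imwrite("pics/s4.png",cv2.cvtColor(camera("scene"),cv2.COLOR_RGB2BGR))
E
```

```text
0.016 True top 0.12615670625800865 [-1.05  0.22  4.  ] 27.9167
-0.012 True top 0.09967754112817843 [-1.36  0.    3.76] 29.9
```

View pics/w4.png

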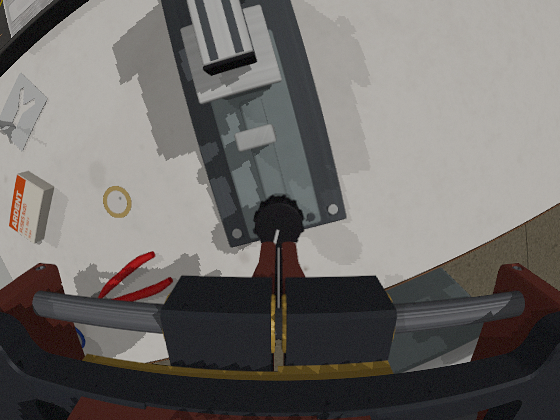

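The rail top reads 126.2 mm (125 at rest) and the platform 99.7 mm (pad at 99 at rest), so it's lifted about 1 mm or only just touching. Probing bare bench will give the probe bias.

```bash
python3 - <<'E'
from h import *
o=down(np.radians(-97.1))
a=(.53,-.06)
move_ptp((*a,.15),o); move_l((*a,.025),feed=.2)
print(move_l((*a,-.002+.011),feed=.01,until_force=1.0),read_tool_pos()[2]-.011,read_force(),read_clock())
move_l((*a,.18),feed=.25)
# rail again, slower, away from contact area: post-side (fixed) and free end
e=np.array([.9923,-.1236]);F=np.array([.570,.1345])
for x in(.016,.07):
    b=F+e*x; move_ptp((*b,.16),o); move_l((*b,.139),feed=.1); f=read_force()
    print(x,move_l((*b,.128),feed=.006,until_force=1.0),read_tool_pos()[2]-.011,(read_force()-f).round(2),read_clock())
    move_l((*b,.17),feed=.2)
E
```

```text
True 0.000432205792547536 [-1.10759196  0.47912228  5.2604797 ] 33.2667
0.016 True 0.12601237552342506 [-0.4   0.26  4.28] 35.95
0.07 True 0.12547627395841246 [-0.14 -0.73  4.85] 37.6917
```

The bias is +0.4 mm. Corrected, the rail's free end is about 0.6 mm up, the rail near the post 0.07 mm, and the platform is at about 99.25 mm, so it is touching with a lift of about 0.5 mm. As a free cross-check I'll measure the image shift of the rail end, plus the bystanders.

```bash
python3 - <<'E'
from h import *
a=cv2.imread("pics/scene0.png",0).astype(np.float32)
move_ptp((.45,-.12,.25),down(np.radians(-97.1)))
im=cv2.cvtColor(camera("scene"),cv2.COLOR_RGB2BGR);cv2.imwrite("pics/s5.png",im)
t=cv2.cvtColor(camera("top"),cv2.COLOR_RGB2BGR);cv2.imwrite("pics/t5.png",t)
b=im.mean(2).astype(np.float32);a=cv2.imread("pics/scene0.png").mean(2).astype(np.float32)
for n,(r,c,h,w) in dict(cap=(186,268,18,24),post=(200,312,30,30),tape=(258,380,34,36),cutters=(190,158,34,46),carton=(162,194,26,40)).items():
    A,B=a[r:r+h,c:c+w],b[r:r+h,c:c+w];print(n,np.round(cv2.phaseCorrelate(A-A.mean(),B-B.mean(),cv2.createHanningWindow((w,h),cv2.CV_32F)),3))
cal=calibration("scene")
P=lambda X:(lambda v:(cal["mtx"]@v/v[2])[:2])(cal["R"]@np.array(X)+cal["t"])
print('1mm lift px',P((.5739,.134,.116))-P((.5739,.134,.115)),read_clock(),read_force())
cv2.imwrite("pics/t5c.png",np.hstack([cv2.resize(t[135:275,230:320],None,fx=4,fy=4),cv2.resize(im[170:310,225:335],None,fx=4,fy=4,interpolation=cv2.INTER_CUBIC)]))
E
```

```text
Traceback (most recent call last):
ValueError: setting an array element with a sequence. The requested array has an inhomogeneous shape after 1 dimensions. The detected shape was (2,) + inhomogeneous part.
```

```bash
python3 - <<'E'
from h import *
im=cv2.imread("pics/s5.png");t=cv2.imread("pics/t5.png")
b=im.mean(2).astype(np.float32);a=cv2.imread("pics/scene0.png").mean(2).astype(np.float32)
for n,(r,c,h,w) in dict(cap=(186,268,18,24),post=(200,312,30,30),tape=(258,380,34,36),cutters=(190,158,34,46),carton=(162,194,26,40)).items():
    A,B=a[r:r+h,c:c+w],b[r:r+h,c:c+w];s,k=cv2.phaseCorrelate(A-A.mean(),B-B.mean(),cv2.createHanningWindow((w,h),cv2.CV_32F));print(n,np.round(s,2),round(k,2))
cal=calibration("scene")
P=lambda X:(lambda v:(cal["mtx"]@v/v[2])[:2])(cal["R"]@np.array(X)+cal["t"])
print('1mm lift px',P((.5739,.134,.116))-P((.5739,.134,.115)),read_clock(),read_force())
cv2.imwrite("pics/t5c.png",np.hstack([cv2.resize(t[135:275,230:320],None,fx=4,fy=4),cv2.resize(im[170:310,225:335],None,fx=4,fy=4,interpolation=cv2.INTER_CUBIC)]))
E
```

```text
cap [8.87 6.03] -0.07
post [1.91 9.09] 0.1
tape [ 0.1  -0.12] 0.97
cutters [0.09 0.14] 0.9
carton [-0.05  0.53] 0.95
1mm lift px [-0.01387032 -0.35815328] 39.3333 [0.0816591  0.15282142 0.20841901]
```

View pics/t5c.png

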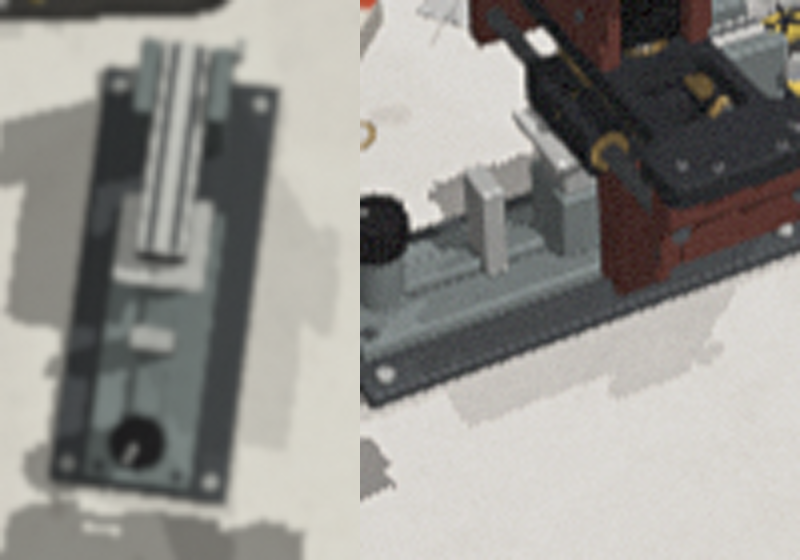

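The arm blocks the rail in this scene view, so that cross-check fails. The top view shows the jack straight and its platform under the rail, and the bystanders haven't moved. The contact margin is thin, so I'll add 0.2 rad and probe again; the rail should rise by about 0.8 mm if it is really touching.

```bash
python3 - <<'E'
from h import *
o=down(np.radians(-97.1)); k=(.4635,.1479)
release(); move_ptp((*k,.16),o); move_l((*k,.066),feed=.15); close(20)
q=np.array(read_joints()); print(q[6],read_grip_width()*88); q[6]-=.2; movej(q)
release(); dwell(.1); move_l((*k,.16),feed=.2); close(10)
e=np.array([.9923,-.1236]);F=np.array([.570,.1345]); b=F+e*.016
move_ptp((*b,.17),o); move_l((*b,.139),feed=.15); f=read_force()
print(move_l((*b,.128),feed=.008,until_force=1.0),read_tool_pos()[2]-.011,(read_force()-f).round(2),read_clock())
move_l((*b,.2),feed=.2); move_ptp((.40,.30,.28),o)
t=cv2.cvtColor(camera("top"),cv2.COLOR_RGB2BGR); im=cv2.cvtColor(camera("scene"),cv2.COLOR_RGB2BGR)
cv2.imwrite("pics/t6c.png",np.hstack([cv2.resize(t[135:275,230:320],None,fx=4,fy=4),cv2.resize(im[170:310,225:335],None,fx=4,fy=4,interpolation=cv2.INTER_CUBIC)]))
print(read_clock(),read_force())
E
```

```text
-1.8630314567270843 35.786633336475376
True 0.1256486408074329 [ 0.25 -0.06  3.61] 48.2167
49.8083 [0.41706539 0.84364572 0.23713483]
```

The rail reads 125.65 mm, which is lower than I expected. I'll check it with image differences, which cost no robot time.

```bash
python3 - <<'E'
import cv2,numpy as np
g=lambda i:i.mean(2).astype(np.float32)
L=lambda n:cv2.imread(f"pics/{n}.png")
raw0=L("scene0")
# common grid: raw rows170:300, cols 225:335 at x4
up=lambda i:cv2.resize(i[170:300,225:335],None,fx=4,fy=4,interpolation=cv2.INTER_CUBIC)
I={"s0":up(raw0),"s6":L("t6c")[:520,360:],"s2":L("s2")[40:560,180:620],"s3":L("s3")[40:560,180:620],"s4":up(L("s4"))}
def sh(A,B,r,c,h,w):
    A=g(A)[r:r+h,c:c+w];B=g(B)[r:r+h,c:c+w];s,k=cv2.phaseCorrelate(A-A.mean(),B-B.mean(),cv2.createHanningWindow((w,h),cv2.CV_32F));return np.round(np.array(s)/4,2),round(k,2)
R=dict(cap=(64,170,80,110),post=(60,340,170,90),platfront=(120,150,110,70),plate=(280,0,150,300))
for n in("s2","s3","s4","s6"):
    print(n,{k:sh(I["s0"] if k!="platfront" else I["s3"],I[n],*v) for k,v in R.items()})
E
```

```text
s2 {'cap': (array([-0.01,  0.01]), 0.77), 'post': (array([-0.03, -0.03]), 0.29), 'platfront': (array([0.04, 5.03]), 0.36), 'plate': (array([-0.  ,  0.01]), 0.47)}
s3 {'cap': (array([-0.03,  0.01]), 0.51), 'post': (array([0.03, 0.01]), 0.29), 'platfront': (array([-0.,  0.]), 1.0), 'plate': (array([ 0.02, -0.01]), 0.46)}
s4 {'cap': (array([0.  , 0.02]), 0.54), 'post': (array([ 0.06, -0.  ]), 0.23), 'platfront': (array([-0., -0.]), 0.74), 'plate': (array([-0.01, -0.02]), 0.46)}
s6 {'cap': (array([-0.01, -0.01]), 0.73), 'post': (array([-0.03, -0.08]), 0.29), 'platfront': (array([ 0.02, -0.02]), 0.53), 'plate': (array([ 0.02, -0.04]), 0.47)}
```

```bash
python3 - <<'E'
import cv2,numpy as np
L=lambda n:cv2.imread(f"pics/{n}.png").mean(2).astype(np.float32)
dn=lambda i:cv2.resize(i,None,fx=.25,fy=.25,interpolation=cv2.INTER_AREA)
up=lambda n:dn(cv2.resize(cv2.imread(f"pics/{n}.png")[170:300,225:335],None,fx=4,fy=4,interpolation=cv2.INTER_CUBIC).mean(2).astype(np.float32))
I={"s0":up("scene0"),"s2":dn(L("s2")[40:560,180:620]),"s3":dn(L("s3")[40:560,180:620]),"s4":up("s4"),"s6":dn(L("t6c")[:520,360:])}
def ecc(A,B,r,c,h,w):
    W=np.eye(2,3,dtype=np.float32)
    k,W=cv2.findTransformECC(A[r:r+h,c:c+w],B[r:r+h,c:c+w],W,cv2.MOTION_TRANSLATION,(3,200,1e-6),None,3)
    return W[:,2].round(3),round(k,3)
for n in("s2","s3","s4","s6"):
    o=[]
    for ref,nm,v in(("s0","cap",(16,42,18,20)),("s0","corner",(70,0,35,60)),("s0","post",(15,85,40,25)),("s3","plat",(32,36,22,22))):
        try:o.append((nm,*ecc(I[ref],I[n],*v)))
        except cv2.error:o.append((nm,'x'))
    print(n,o)
# rows of rail-end: vertical edge profile in raw columns
for n in I: print(n,I[n][17:30,48].round(0).astype(int).tolist(), 'plat edge',I[n][36:48,42].round(0).astype(int).tolist())
E
```

```text
s2 [('cap', array([-0.08 , -0.088], dtype=float32), 0.954), ('corner', array([-0.071,  0.288], dtype=float32), 0.925), ('post', array([-0.011,  0.025], dtype=float32), 1.0), ('plat', array([-1.753,  1.965], dtype=float32), 0.85)]
s3 [('cap', array([-0.31 , -0.011], dtype=float32), 0.873), ('corner', array([-0.107,  0.312], dtype=float32), 0.924), ('post', array([-0.028,  0.022], dtype=float32), 1.0), ('plat', array([ 0., -0.], dtype=float32), 1.0)]
s4 [('cap', array([-0.315,  0.075], dtype=float32), 0.864), ('corner', array([-0.113,  0.332], dtype=float32), 0.926), ('post', array([-0.023,  0.003], dtype=float32), 1.0), ('plat', array([-0.029,  0.01 ], dtype=float32), 0.999)]
s6 [('cap', array([-0.302,  0.196], dtype=float32), 0.855), ('corner', array([-0.127,  0.327], dtype=float32), 0.926), ('post', array([-0.011,  0.026], dtype=float32), 1.0), ('plat', array([-0.05 ,  0.062], dtype=float32), 0.997)]
s0 [214, 215, 205, 157, 86, 41, 19, 13, 13, 17, 25, 62, 113] plat edge [212, 206, 171, 138, 135, 138, 139, 136, 136, 142, 143, 115]
s2 [218, 218, 211, 166, 88, 38, 15, 12, 18, 18, 29, 58, 85] plat edge [183, 161, 130, 115, 120, 117, 119, 124, 126, 126, 126, 106]
s3 [218, 213, 192, 140, 69, 28, 16, 12, 10, 18, 29, 53, 86] plat edge [221, 221, 183, 146, 134, 116, 106, 117, 125, 128, 128, 103]
s4 [216, 218, 199, 139, 70, 32, 21, 17, 17, 17, 19, 37, 63] plat edge [215, 215, 176, 139, 130, 113, 104, 115, 125, 125, 124, 103]
s6 [210, 214, 198, 154, 86, 40, 16, 19, 18, 5, 22, 35, 68] plat edge [210, 207, 171, 136, 126, 112, 101, 109, 119, 121, 122, 101]
```

```bash
cat > edge.py <<'E'
import cv2,numpy as np
def edge(raw):  # crop raw rows170:300, cols225:335 ; mean row where cap's top edge crosses 115
    g=cv2.GaussianBlur(raw.mean(2).astype(np.float32),(0,0),.6); out=[]
    for c in range(46,52):
        p=g[12:32,c]; i=next((i for i in range(19) if p[i]>115>=p[i+1]),None)
        out.append(np.nan if i is None else 12+i+(p[i]-115)/(p[i]-p[i+1]))
    return np.array(out)
E
python3 - <<'E'
from edge import *
L=lambda n:cv2.imread(f"pics/{n}.png")
dn=lambda i:cv2.resize(i,None,fx=.25,fy=.25,interpolation=cv2.INTER_AREA)
up=lambda n:dn(cv2.resize(L(n)[170:300,225:335],None,fx=4,fy=4,interpolation=cv2.INTER_CUBIC))
for n,i in {"s0":up("scene0"),"s2":dn(L("s2")[40:560,180:620]),"s3":dn(L("s3")[40:560,180:620]),"s4":up("s4"),"s6":dn(L("t6c")[:520,360:])}.items(): print(n,edge(i).round(2),np.nanmean(edge(i)).round(3))
print('raw s0',edge(L("scene0")[170:300,225:335]).mean())
E
```

```text
s0 [20.63 19.9  20.47 20.98 23.25 24.03] 21.543
s2 [20.78 19.99 20.54 21.26 23.32 24.1 ] 21.665
s3 [20.5  19.81 20.25 20.85 23.05 24.03] 21.416
s4 [20.38 19.79 20.25 20.8  23.06 23.81] 21.348
s6 [20.55 19.91 20.42 20.74 23.16 23.96] 21.458
raw s0 21.518827
```

```bash
python3 - <<'E'
from h import *
from edge import edge
def E(n=3): return np.mean([np.nanmean(edge(camera("scene")[170:300,225:335])) for _ in range(n)])
o=down(np.radians(-97.1)); k=(.4635,.1479)
print('before',E(),read_clock())
release(); move_ptp((*k,.14),o); move_l((*k,.066),feed=.2); print('open',E(2))
close(30); q=np.array(read_joints()); print('gripped',E(2),q[6],read_clock())
d=0
while d<.85:
    d+=.17; p=q.copy(); p[6]-=d; movej(p); v=E(2); print(round(d,2),round(v,3),round(read_clock(),2))
    if v<21.12: break
release(); dwell(.1); print('released',E(2))
move_l((*k,.16),feed=.25); move_ptp((.40,.30,.28),o)
print('after',E(3),read_clock(),read_force().round(2))
im=cv2.cvtColor(camera("top"),cv2.COLOR_RGB2BGR);cv2.imwrite("pics/t7.png",im)
E
```

```text
before 21.218214 49.9583
open 21.656956
gripped 21.67017 -1.8170818828682926 53.7833
0.17 21.367 54.17
0.34 21.032 54.55
released 21.041225
after 20.879019 57.1917 [-0.26 -0.73  0.1 ]
```

```bash
python3 -c "
from plant import *
hand_in();print(read_clock())"
```

```text
the job is handed in; nothing more can be done
the job is handed in; nothing more can be done
```

I set the jack on the fixture plate under the pad, let go, and turned its knob until the platform was pressing on the pad. I handed in with the clock at about 57 s of the 72 s allowed. `hand_in()` gave no verdict.

- **Placing:** I picked the jack up by its lug and slid its platform in under the rail. After I let go, pictures showed it flat and in line with the plate, with a clear gap below the pad.
- **Raising:** The first turn of 3.4 rad brought the platform to about 99.3 mm (pad at rest 99 mm), and the rail's free end read about 0.6 mm up. After a second, 0.2 rad turn the rail read lower, about 0.2 mm up, so the regrip had probably turned the knob back slightly. I then turned a further 0.34 rad while watching the rail end in the scene camera.
- **Final lift:** From the camera I estimate the pad is about 1 to 2 mm above rest, against the 4 mm limit. In that last turn the rail end rose 0.64 px, where 1 mm of lift is about 0.36 px, and it stayed up after I released the knob.

**Checks that failed or disagreed:**
- The touch probes of the rail scattered by a few tenths of a millimetre, and I did not probe again after the last turn.
- Arm shadow appears to shift the camera reading: it read 21.22 with the arm away and 21.66 with it over the knob, before any turning. That is why the lift is a range.
- I never measured how well the jack was centred after the turning. A top view before the last two knob turns still showed it straight and under the rail.
- One image check came back unusable because the arm blocked the view, and the last two top pictures were not viewed because I had reached the 12-picture limit.
- At about 39 s the tape, cutters and carton showed only sub-pixel shifts in the images. I did not check them again after that.

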